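# Wedge the spring clip off the shaft

## Task

The spring clip has to come off the shaft in the stand: take the wooden-handled wedge, hold it level and rest its tip lightly on the flat top of the shaft in front of the clip, slide it flat along the shaft under the clip and ease it in until the clip spreads and springs free. Do not press hard anywhere and do not pull the clip off with the fingers. Then lay the clip on the clipboard, put the wedge down flat on the worktop or the clipboard, and leave the other things where they are.

Things in the scene. Friction and masses are not known exactly. Their poses are not given: they have to be found in the camera images.
- wedge: Wedge: wooden handle 64 long x 24 wide x 30 high, steel ferrule, steel blade 14 wide. Lies on its flat underside. Origin on the underside below the handle's middle; x to the tip, z up. From x = 32 to 56 the blade is 16 mm thick (flat top), then tapers over 44 mm to 1.6 mm at the tip, x = 100. Grip the handle across y, firmly: the blade pitches in the grip if its tip is pressed hard. 0.13 kg
- wedge_tip (a point): Middle of the lower edge of the wedge's blunt 1.6 mm tip, on the flat underside plane; axes as the wedge
- stand: Grey fixed stand, base 125 x 85 x 10. Origin: underside, below the clip; z up, x along the shaft from free end to bracket. Front land of the shaft x -34 to -7, top a polished flat 10 wide, 66 to 71 mm up: its height varies and is in no pose, so feel for it; over 10 N from the bare tip marks it. Then a groove; behind it two cheeks (x 8 to 50, 95 high, gap 19) back the clip; the blade fits between
- clip: Steel spring clip, an upturned U 12 (x) x 31 (y) x 30 high, 0.07 kg, astride the groove. Origin 55 mm up when seated; axes as the stand. Crown's underside 18.5 over the origin, 2.5 to 7.5 above the flat; legs 24 apart, lips under the shaft. Raised 7 to 12 mm it springs up, freed; the lips (11 apart) close under the blade: it lifts away on it. Push some 10 N; 25 N from the wedge harms clip or shaft
- clipboard: Clipboard with a paper sheet lying on the worktop, 315 (x) x 225 (y), board 3 mm thick (a metal clamp at one end of x). Does not move. Origin: centre of its underside, z up
- micrometer: Micrometer, 49 x 131 x 19, a bystander: leave it. Origin: centre of its underside
- marker_black: Marker pen, 136 long x 15, a bystander. Origin: centre of its underside
There are look-alikes about, which are no part of the job. Several things have the shape of the wedge; the one meant has the colours described above.

How it is judged:
By the outcome, as a careful person would: the job done as asked, in the order asked, and still so for the second after the job is handed in, with the robot touching nothing.
It also fails if it takes over 70 s, if anything falls off the work surface, if the arm or the gripper's body presses on something with over 40 N, if the wrist force passes 120 N, or if a joint passes its speed limit or range.

## Robot

A 6-joint arm with a two-finger parallel gripper is mounted at the origin on a cart in front of the work surface, level with it; the furniture and walls round the work are solid. World frame = base frame: x ahead of the robot, y to its left, z up, the work surface at z = 0. Lengths are in m, angles in rad, forces in N, time in s.
With the tool pointing down it reaches from about 0.35 to 0.975 m from the base axis. Payload 7.1 kg.
Tool frame: the origin (TCP) lies midway between the tips of the shut fingers; the grasp point (between the pads) lies 19 mm behind it; z points along the fingers, y is the line along which they close (so a half turn about z gives the same grasp; the last joint's range is limited). The gripper opens to 88 mm and grips with 3 to 60 N. Pads are 20 mm wide; open, the fingers measure 115 mm over their backs; the gripper's body (75 mm by 178 mm) begins 61 mm behind the grasp point.
Start: joints at [-1.314, 0.423, 1.63, -0, 1.089, -0.019], TCP at [0.17, -0.601, 0.2] pointing down, gripper open.
Joint ranges: [-3, 3], [-0.9, 2.11], [0.09, 2.58], [-1.31, 4.45], [0.11, 2.69], [-2.54, 2.54]. Speed limits (rad/s): [2.39, 2.39, 3.01, 3.14, 3.14, 3.14].

## Interface

Orientations are given as a unit quaternion [w, x, y, z].
In Python, from plant import sensors, read_camera, camera_info, order gives the robot as it stands.
- The arm moves only by the tool step_arm, never from a script. Its argument "commands" is a list of rows, each a list of 3 entries, a list of its own where there are three numbers: the opening, from 0 (shut) to 1 (fully open), then the shift along the tool's x, y, z in mm, then the turn, a rotation vector about the tool's x, y, z in rad. A call has 1 to 20 rows; each row is the pose to reach, as a shift and turn from the pose commanded when the call began, along the tool's axes at that moment; what a row does not reach only later rows make up. A row lasts 1/10 s, in which the tool goes at most 50 mm and 8.59 degrees, less where a joint would pass 70% of its speed; a pose out of reach is approached as far as the arm can. A call with a gripper value outside its range is refused whole. The fingers move at their own pace and stop on an object; "grip_force" is the grip in N (left out, the last holds). Time passes only in rows, so rows that repeat a pose let the fingers close. It gives the time, the measured TCP pose, the force, the opening and the grip force at its end, in the units of the state.
- sensors.read_state(): the state, without advancing time (a new reading comes with each control period).
- read_camera(name): name is "scene" or "side" or "wrist"; returns the picture (480x640x3 uint8, red, green, blue); there is no depth.
- camera_info(name): a dict with "intrinsics" (3x3 intrinsics, pixels), "rvec" (rotation vector, rad) and "tvec" (3), from world to camera coordinates, as OpenCV has them. Camera axes: x right, y down, z forward; pixel columns grow to the right and rows downward; lengths in m; the calibration is good to about 2 mm. The wrist camera is an equidistant fisheye: a pixel r from the principal point sees the ray r / f radians off the axis. A picture is of the moment at which its call begins: read the wrist's pose just before it. camera_info takes no time and is no camera call; for the wrist camera it gives the pose at the moment of the call.
- order.close_job(): hands the job in; it is judged then, once.
The state is a dict: "time": time; "joint_positions": joint angles; "qvel": joint speeds; "effort": joint torques, N m; "position": TCP position; "tcp_rot": TCP orientation; "contact_force": force on the tool from outside, world axes, zero at the start; "ft_torque": the same for the moment, N m; "gripper_width": finger opening in m; "finger_force": force on a finger pad.
Only numpy, scipy, OpenCV 4.12 (cv2) and the standard library are available. Lean on these libraries where they do the work, as an engineer would, in place of code of your own. Each camera call takes 0.05 s, during which the arm holds its last target. There are 200 camera calls.

## Working session

There is one attempt and no reset: what is moved stays moved. The work goes in short steps, Python scripts to look and compute and a tool call to move; the robot and the scene stay as the last step left them, time stands still between calls to the robot, and variables do not carry over. Pictures are saved under pics/ and viewed, at most 10 in all, crops included, and the job is handed in when it is done.

Besides the shell and the picture viewer there is one more tool, called after ">>>" by a JSON object that holds its "method" and its "body", one argument or row to a line. step_arm: Moves the arm, as the interface text tells. Its arguments: {"type":"object","properties":{"commands":{"type":"array","items":{"type":"array"}},"grip_force":{"type":"number"}},"required":["commands"]}

```bash
mkdir -p pics; ls; cat > h.py <<'E'
import numpy as np, cv2
from scipy.spatial.transform import Rotation as R
from plant import sensors, read_camera, camera_info, order
def cam(n):
    c=camera_info(n); return np.array(c['intrinsics']),R.from_rotvec(np.array(c['rvec']).ravel()).as_matrix(),np.array(c['tvec']).ravel()
def ray(n,u,v,c=None):
    K,Rm,t=c or cam(n)
    x=(u-K[0,2])/K[0,0]; y=(v-K[1,2])/K[1,1]
    if n=='wrist':
        r=np.hypot(x,y); s=np.sin(r)/r if r>1e-9 else 1; d=np.array([x*s,y*s,np.cos(r)])
    else: d=np.array([x,y,1.])
    return -Rm.T@t, Rm.T@d
def onz(n,u,v,z,c=None):
    o,d=ray(n,u,v,c); return o+d*(z-o[2])/d[2]
def proj(n,p,c=None):
    K,Rm,t=c or cam(n); q=Rm@np.array(p)+t
    if n=='wrist':
        a=np.arctan2(np.hypot(q[0],q[1]),q[2]); h=np.hypot(q[0],q[1]); x,y=q[0]/h*a,q[1]/h*a
    else: x,y=q[0]/q[2],q[1]/q[2]
    return np.array([K[0,0]*x+K[0,2],K[1,1]*y+K[1,2]])
def snap(n,f):
    im=read_camera(n); cv2.imwrite(f'pics/{f}.png',im[:,:,::-1]); return im
E
python3 - <<'E'
from h import *
snap('scene','scene1');snap('side','side1')
s=sensors.read_state();print(s)
for n in('scene','side','wrist'):
    K,Rm,t=cam(n);print(n,K[0,0],-Rm.T@t,Rm[2])
E
```

```text
pics
{'time': 0.1, 'joint_positions': array([-1.31399127e+00,  4.23764100e-01,  1.63057118e+00, -3.76819234e-05,
        1.08862982e+00, -1.90082920e-02]), 'qvel': array([-8.20882970e-05, -1.23119921e-03, -2.32806010e-03,  1.63150264e-04,
       -1.33434969e-03,  1.01912551e-03]), 'effort': array([-3.66700542e-04, -5.45613241e+01, -2.74325019e+01,  6.44452544e-02,
        1.87877723e-02, -3.02394551e-05]), 'position': array([ 0.17008246, -0.60086989,  0.19889632]), 'tcp_rot': array([-6.79400468e-04,  9.90504500e-01,  1.37478598e-01, -9.79680356e-05]), 'contact_force': array([ 0.28527305, -0.59130573,  0.0923512 ]), 'ft_torque': array([-0.02061969, -0.04367522, -0.01263981]), 'finger_force': 0.0, 'gripper_width': 0.08776939232211772}
scene 592.029779824278 [-0.25950871  0.62413448  1.12092734] [ 0.55606662 -0.40217254 -0.72735629]
side 548.9580409800768 [0.23694516 1.09872058 0.88459408] [ 0.20820568 -0.77228289 -0.60019125]
wrist 371.64829954431775 [ 0.2445417  -0.57869684  0.38295852] [-0.26745985 -0.07374622 -0.9607428 ]
```

View pics/scene1.png

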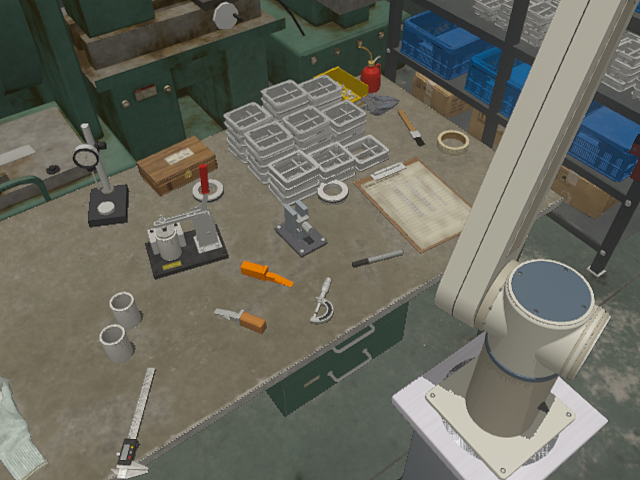

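View pics/side1.png

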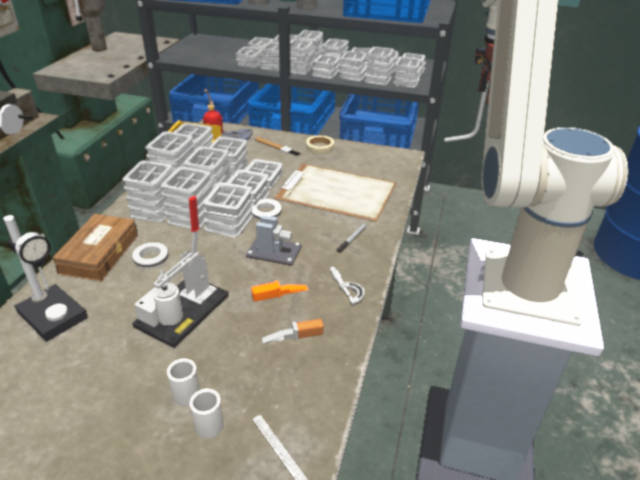

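Wedge candidates in the scene view are the wooden handle with steel blade at (240,320), the all-orange one at (266,273) and the red upright handle at (204,180). The description fits (240,320), so I'll check it in a close crop.

```bash
python3 - <<'E'
from h import *
im=cv2.imread('pics/scene1.png')
a=cv2.resize(im[255:340,200:300],None,fx=4,fy=4,interpolation=cv2.INTER_CUBIC)
b=cv2.resize(im[190:275,255:345],None,fx=4,fy=4,interpolation=cv2.INTER_CUBIC)
cv2.imwrite('pics/crop1.png',np.hstack([a,b]))
for n,L in(('scene',[(253,323),(217,311),(300,230),(323,300),(420,205),(377,258)]),('side',[(311,328),(264,340),(275,248)])):
    for p in L: print(n,p,onz(n,*p,0.015).round(3))
E
```

```text
scene (253, 323) [0.465 0.299 0.015]
scene (217, 311) [0.543 0.349 0.015]
scene (300, 230) [0.644 0.048 0.015]
scene (323, 300) [0.425 0.133 0.015]
scene (420, 205) [ 0.53  -0.267  0.015]
scene (377, 258) [ 0.451 -0.051  0.015]
side (311, 328) [0.465 0.298 0.015]
side (264, 340) [0.55  0.36  0.015]
side (275, 248) [0.633 0.056 0.015]
```

View pics/crop1.png

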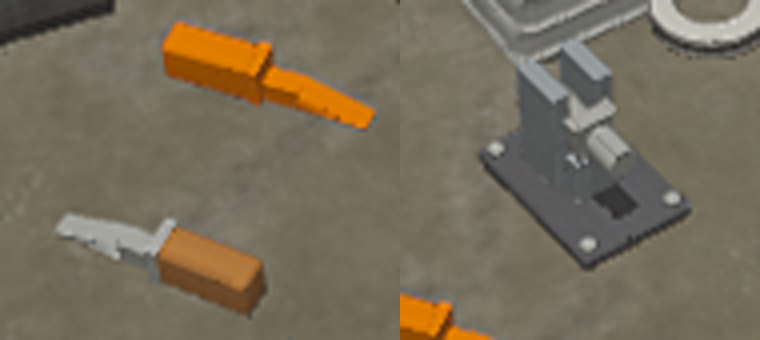

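The crop confirms it: the wooden-handled wedge with its grey blade is at scene (253,323), blade tip at (217,311). The stand's shaft free end is at about (310,229) and the clip at about (302,218). Next I'll move above the wedge.

```bash
cat >> h.py <<'E'
def pose():
    s=sensors.read_state(); q=s['tcp_rot']; return s['position'],R.from_quat([q[1],q[2],q[3],q[0]])
def down(psi): # tool x at yaw psi, z down
    c,s=np.cos(psi),np.sin(psi); return R.from_matrix(np.array([[c,s,0],[s,-c,0],[0,0,-1.]]))
def to(p,Rt=None,base=None):
    p0,R0=base or pose(); Rt=Rt or R0
    print('shift mm',(R0.inv().apply(np.array(p)-p0)*1000).round(1),'turn',(R0.inv()*Rt).as_rotvec().round(4))
E
python3 - <<'E'
from h import *
a=onz('scene',310,229,.068);b=onz('scene',302.5,217.5,.08);print(a,b)
p,r=pose();print(p,r.as_matrix().round(3))
for ps in (34,34-180): print(ps);to([.43,.27,.2],down(np.radians(ps)))
to([.55,-.25,.25])
E
```

```text
[0.58894238 0.05404703 0.068     ] [0.62304696 0.05269688 0.08      ]
[ 0.17008246 -0.60086989  0.19889632] [[ 0.962  0.272 -0.   ]
 [ 0.272 -0.962  0.001]
 [-0.    -0.001 -1.   ]]
34
shift mm [ 4.873e+02 -7.672e+02 -1.000e-01] turn [-1.400e-03 -2.000e-04 -3.176e-01]
-146
shift mm [ 4.873e+02 -7.672e+02 -1.000e-01] turn [-3.000e-04  1.900e-03  2.824e+00]
shift mm [ 461.1 -234.2  -50.8] turn [0. 0. 0.]
```

>>> {"method": "step_arm", "body": {
  "commands": [
    [1,[50,-25,-6],[0,0,-0.03]],
    [1,[100,-50,-12],[0,0,-0.06]],
    [1,[150,-75,-18],[0,0,-0.1]],
    [1,[200,-105,-25],[0,0,-0.15]],
    [1,[250,-140,-30],[0,0,-0.2]],
    [1,[300,-180,-35],[0,0,-0.25]],
    [1,[340,-220,-40],[0,0,-0.3]],
    [1,[380,-265,-45],[0,0,-0.32]],
    [1,[400,-315,-50],[0,0,-0.32]],
    [1,[420,-365,-50],[0,0,-0.32]],
    [1,[435,-415,-50],[0,0,-0.32]],
    [1,[450,-465,-50],[0,0,-0.32]],
    [1,[460,-515,-50],[0,0,-0.32]],
    [1,[465,-565,-45],[0,0,-0.32]],
    [1,[470,-615,-35],[0,0,-0.32]],
    [1,[475,-665,-20],[0,0,-0.32]],
    [1,[480,-715,-10],[0,0,-0.32]],
    [1,[487,-760,0],[0,0,-0.32]],
    [1,[487,-767,0],[0,0,-0.32]],
    [1,[487,-767,0],[0,0,-0.32]]
  ]
}}

```text
time: 2.1
position: [0.4288, 0.2718, 0.1988]
tcp_rot: [-0.0, 0.956, 0.294, -0.0]
contact_force: [-0.4, -0.8, -0.1]
gripper_width: 0.088
finger_force: 0.0
```

```bash
python3 - <<'E'
from h import *
print(pose()[0],pose()[1].as_matrix().round(3),sensors.read_state()['time'],sensors.read_state()['joint_positions'])
np.save('c1.npy',np.array(cam('wrist'),dtype=object),allow_pickle=True)
snap('wrist','w1')
c=cam('wrist')
for p in([.465,.3,.03],[.545,.355,0]):print(proj('wrist',p,c))
E
```

```text
[0.42878197 0.27182257 0.1988239 ] [[ 0.827  0.562 -0.001]
 [ 0.562 -0.827 -0.   ]
 [-0.001 -0.    -1.   ]] 2.1 [5.41365600e-01 2.52371700e-01 1.88618875e+00 3.53644643e-04
 1.00367069e+00 1.51460457e+00]Traceback (most recent call last):
  File "<stdin>", line 3, in <module>
ValueError: could not broadcast input array from shape (3,3) into shape (3,)
```

```bash
python3 - <<'E'
from h import *
c=cam('wrist')
snap('wrist','w1')
for p in([.465,.3,.03],[.545,.355,0]):print(proj('wrist',p,c))
E
```

```text
[323.34732192 170.72823975]
[323.06925025  74.50359522]
```

View pics/w1.png

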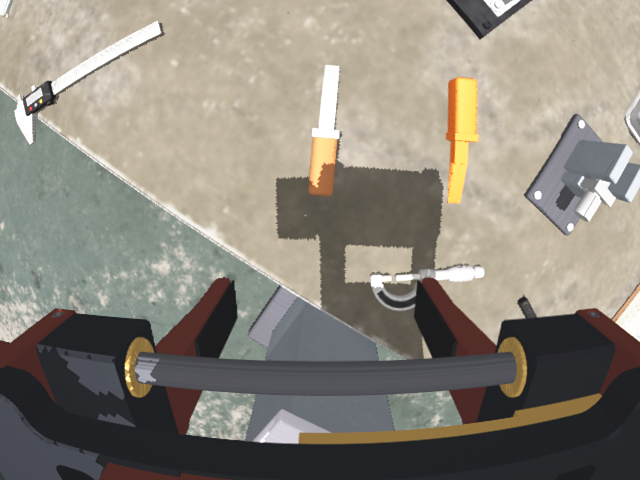

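The wedge is in the upper middle of the view: handle back edge about (309–333,194), ferrule about (313–338,134), tip (332,66).

```bash
python3 - <<'E'
from h import *
c=cam('wrist')
im=cv2.imread('pics/w1.png')
cv2.imwrite('pics/w1c.png',cv2.resize(im[55:205,270:370],None,fx=4,fy=4,interpolation=cv2.INTER_CUBIC))
hsv=cv2.cvtColor(im,cv2.COLOR_BGR2HSV); m=((hsv[...,0]>5)&(hsv[...,0]<20)&(hsv[...,1]>110)).astype(np.uint8);m[:, :290]=0;m[:,360:]=0;m[:100]=0;m[220:]=0
ys,xs=np.nonzero(m)
for y in range(135,200,5): 
    x=xs[ys==y]; print(y,x.min() if len(x) else 0,x.max() if len(x) else 0)
print(cv2.minAreaRect(np.c_[xs,ys].astype(np.float32)))
E
```

```text
135 0 0
140 313 337
145 312 336
150 312 336
155 312 335
160 311 335
165 311 334
170 310 334
175 310 333
180 309 333
185 309 332
190 308 332
195 318 330
((322.36572265625, 166.56890869140625), (24.82305908203125, 57.42648696899414), 5.31454610824585)
```

View pics/w1c.png

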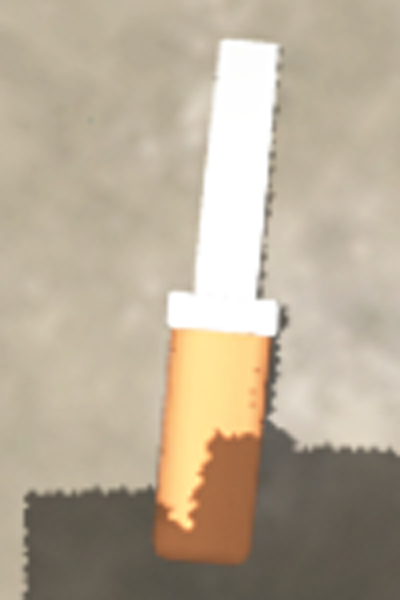

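```bash
python3 - <<'E'
from h import *
c=cam('wrist')
t=onz('wrist',332.5,65.5,.001,c); f=onz('wrist',325.3,137.5,.03,c); b=onz('wrist',320.5,188,.03,c)
L=onz('wrist',310,170,.03,c);Rr=onz('wrist',334,170,.03,c);print('w',np.linalg.norm(L-Rr))
print(t,f,b,np.linalg.norm((t-f)[:2]),np.linalg.norm((t-b)[:2]))
for x,y in((t,f),(t,b),(f,b)): d=x-y;print(np.degrees(np.arctan2(d[1],d[0])))
d=(t-b)[:2];psi=np.arctan2(d[1],d[0]);o=t[:2]-.1*d/np.linalg.norm(d);print('origin',o,np.degrees(psi))
to([*o,.10],down(psi));to([*o,.005],down(psi))
E
```

```text
w 0.022708573522885602
[0.55749086 0.35582483 0.001     ] [0.4916996  0.31961883 0.03      ] [0.44932696 0.29625241 0.03      ] 0.0750957049371798 0.12348401690611954
28.824697334310716
28.844244087531926
28.87457944858198
origin [0.46989742 0.30758181] 28.844244087531926
shift mm [52.7 -3.5 98.2] turn [-0.0019  0.0003  0.0949]
shift mm [ 52.8  -3.3 193.2] turn [-0.0019  0.0003  0.0949]
```

>>> {"method": "step_arm", "body": {
  "commands": [
    [0.7,[25,-3,40],[0,0,0.05]],
    [0.7,[53,-3,80],[0,0,0.095]],
    [0.7,[53,-3,115],[0,0,0.095]],
    [0.7,[53,-3,145],[0,0,0.095]],
    [0.7,[53,-3,170],[0,0,0.095]],
    [0.7,[53,-3,185],[0,0,0.095]],
    [0.7,[53,-3,194],[0,0,0.095]],
    [0.7,[53,-3,194],[0,0,0.095]],
    [0,[53,-3,194],[0,0,0.095]],
    [0,[53,-3,194],[0,0,0.095]],
    [0,[53,-3,194],[0,0,0.095]],
    [0,[53,-3,194],[0,0,0.095]],
    [0,[53,-3,194],[0,0,0.095]],
    [0,[53,-3,194],[0,0,0.095]]
  ],
  "grip_force": 55
}}

```text
time: 3.55
position: [0.4728, 0.302, 0.0066]
tcp_rot: [-0.0, 0.969, 0.248, 0.001]
contact_force: [-3.5, -3.9, 44.2]
gripper_width: 0.0185
finger_force: 21.5
```

```bash
python3 - <<'E'
from h import *
w=snap('wrist','w2')[:,:,::-1];s=snap('side','s2')[:,:,::-1]
a=cv2.resize(w[60:440,120:520],(500,475))
u,v=proj('side',[.48,.31,.02]).astype(int)
b=cv2.resize(s[v-60:v+60,u-37:u+37],(293,475),interpolation=cv2.INTER_CUBIC)
cv2.imwrite('pics/m2.png',np.hstack([a,b]))
st=sensors.read_state();print(st['gripper_width'],st['finger_force'],st['contact_force'],st['position'],st['joint_positions'])
E
```

```text
0.009774927287702658 51.055925488471985 [-7.02036445 -4.49801775 33.01403954] [0.47358389 0.3025753  0.00854167] [5.47267533e-01 6.15685733e-01 1.86690040e+00 2.55867354e-04
 6.55956644e-01 1.61717556e+00]
```

View pics/m2.png

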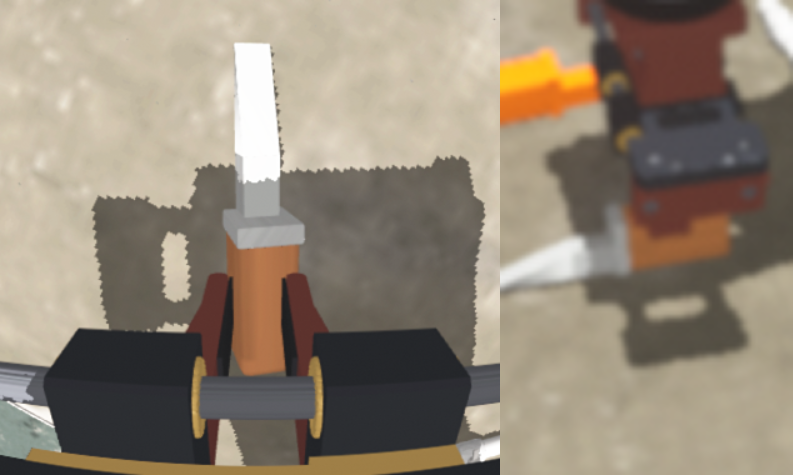

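The fingers straddle the handle and the blade points straight ahead at crop (255,45). There is an upward force on the tool, so I'll lift a little and re-check.

>>> {"method": "step_arm", "body": {
  "commands": [
    [0,[0,0,-4],[0,0,0]],
    [0,[0,0,-8],[0,0,0]],
    [0,[0,0,-20],[0,0,0]],
    [0,[0,0,-35],[0,0,0]],
    [0,[0,0,-50],[0,0,0]],
    [0,[0,0,-60],[0,0,0]],
    [0,[0,0,-60],[0,0,0]],
    [0,[0,0,-60],[0,0,0]]
  ]
}}

```text
time: 4.45
position: [0.4722, 0.3015, 0.0659]
tcp_rot: [-0.0, 0.969, 0.248, 0.0]
contact_force: [-0.5, -0.3, 0.5]
gripper_width: 0.0004
finger_force: 0.0
```

```bash
python3 - <<'E'
from h import *
w=snap('wrist','w3')[:,:,::-1];s=snap('side','s3')[:,:,::-1]
a=cv2.resize(w[60:440,120:520],(500,475))
u,v=proj('side',[.48,.31,.08]).astype(int);print(u,v)
b=cv2.resize(s[v-60:v+60,u-37:u+37],(293,475),interpolation=cv2.INTER_CUBIC)
cv2.imwrite('pics/m3.png',np.hstack([a,b]))
st=sensors.read_state();print(st['gripper_width'],st['finger_force'],st['contact_force'],st['ft_torque'],st['position'],st['tcp_rot'])
E
```

```text
302 308
0.0006307848713908568 0.0 [-0.49172763  0.34519646  0.19287462] [-0.05857858 -0.01797478  0.06393069] [0.47175024 0.30124718 0.0651396 ] [ 1.22639307e-04  9.68814079e-01  2.47788406e-01 -4.14132201e-04]
```

View pics/m3.png

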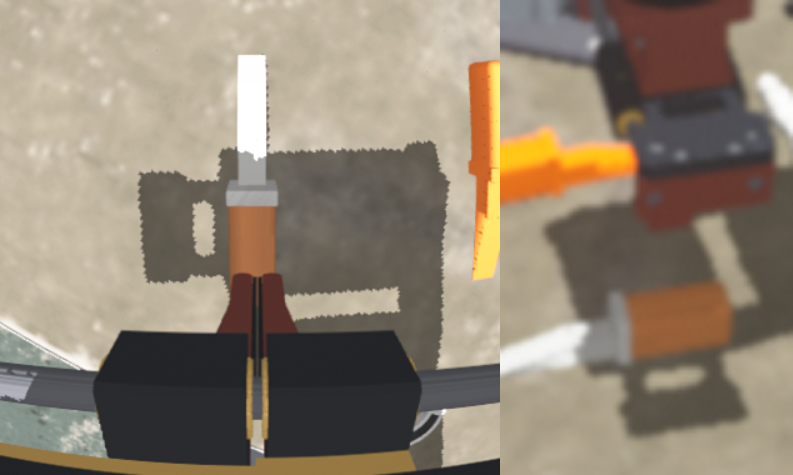

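The fingers shut and slipped off; the wedge is still flat on the table, roughly centred (tip at crop (252,55), ferrule (252,195)). I'll re-measure its pose and find out why.

```bash
python3 - <<'E'
from h import *
p,r=pose();c=cam('wrist')
print(p,-c[1].T@c[2], 'tcp px',proj('wrist',p,c),'side',proj('side',p))
F=lambda x,y:(120+x/1.25,60+y/1.25)
t=onz('wrist',*F(252,55),.001,c)
fl=onz('wrist',*F(229,207),.03,c);fr=onz('wrist',*F(275,207),.03,c)
print('tip',t,'fl',fl,'fr',fr,'w',np.linalg.norm(fl-fr))
f=(fl+fr)/2;d=(t-f)[:2];L=np.linalg.norm(d);psi=np.arctan2(d[1],d[0]);print(L,np.degrees(psi),'o',t[:2]-.1*d/L)
# side view check
s=cv2.imread('pics/s3.png')
S=lambda x,y:(302-37+(x-500)/293*74,308-60+y/475*120)
for q in((633,362),(732,340),(622,290),(725,285)): print(q,S(*q),onz('side',*S(*q),0 if q[1]>300 else .03))
# scene/side consistency of finger tip
sc=snap('scene','sc3');u,v=proj('scene',p).astype(int);print(u,v)
u2,v2=proj('side',p).astype(int)
k=lambda im,u,v:cv2.resize(cv2.drawMarker(im[v-40:v+40,u-50:u+50].copy(),(50,40),(0,255,0),0,6),(400,320),interpolation=cv2.INTER_CUBIC)
cv2.imwrite('pics/m4.png',np.hstack([k(sc[:,:,::-1],u,v),k(s,u2,v2)]))
E
```

```text
[0.47175024 0.30124718 0.0651396 ] [0.53980071 0.33956592 0.24913383] tcp px [327.26112945 285.81769263] side [307.64486097 311.56491903]
tip [0.55771043 0.35235986 0.001     ] fl [0.48637808 0.32579891 0.03      ] fr [0.49711369 0.30619738 0.03      ] w 0.022348901237842955
0.07532261308713323 28.864927404434432 o [0.47013441 0.30408522]
(633, 362) (298.59044368600684, 339.4526315789474) [0.48466832 0.32456482 0.        ]
(732, 340) (323.5938566552901, 333.89473684210526) [4.37455512e-01 2.93477369e-01 1.11022302e-16]
(622, 290) (295.8122866894198, 321.2631578947369) [0.49770841 0.30266843 0.03      ]
(725, 285) (321.8259385665529, 320.0) [0.44508424 0.2828056  0.03      ]
248 308
```

View pics/m4.png

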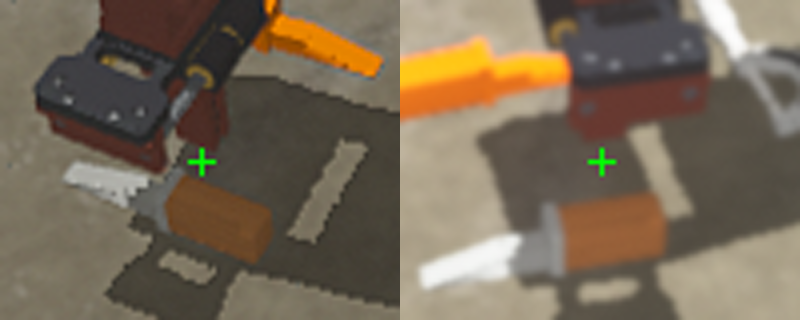

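```bash
python3 - <<'E'
from h import *
p,r=pose();c=cam('wrist')
for h in(0,10,19,28):
  for x in(0,10): 
    q=p+r.apply([x/1e3,0,-h/1e3]); print(h,x,'wrist crop',((proj('wrist',q,c)-[120,60])*1.25).round(),'side m4',((proj('side',q)-proj('side',p).astype(int)+[50,40])*4+[400,0]).round(),'scene m4',((proj('scene',q)-proj('scene',p).astype(int)+[50,40])*4).round())
E
```

```text
0 0 wrist crop [259. 282.] side m4 [603. 162.] scene m4 [203. 161.]
0 10 wrist crop [259. 260.] side m4 [584. 165.] scene m4 [187. 155.]
10 0 wrist crop [259. 292.] side m4 [603. 149.] scene m4 [201. 150.]
10 10 wrist crop [259. 269.] side m4 [584. 152.] scene m4 [186. 144.]
19 0 wrist crop [259. 301.] side m4 [603. 136.] scene m4 [200. 140.]
19 10 wrist crop [259. 278.] side m4 [584. 139.] scene m4 [184. 134.]
28 0 wrist crop [259. 311.] side m4 [603. 124.] scene m4 [198. 130.]
28 10 wrist crop [259. 287.] side m4 [584. 126.] scene m4 [182. 124.]
```

Visual evidence (tip seen about 17 mm above the reported TCP, handle appearing about 7% too small) says the fingers are some 17 mm higher than reported. I'll descend with small checked steps.

>>> {"method": "step_arm", "body": {
  "commands": [
    [0.6,[0,0,0],[0,0,0]],
    [0.6,[0,0,0],[0,0,0]],
    [0.6,[0,0,20],[0,0,0]],
    [0.6,[0,0,40],[0,0,0]],
    [0.6,[0,0,55],[0,0,0]],
    [0.6,[0,0,62],[0,0,0]],
    [0.6,[0,0,63],[0,0,0]],
    [0.6,[0,0,63],[0,0,0]]
  ]
}}

```text
time: 5.4
position: [0.4723, 0.3016, 0.0027]
tcp_rot: [-0.0, 0.969, 0.248, 0.0]
contact_force: [0.7, 0.6, 0.2]
gripper_width: 0.0525
finger_force: 0.0
```

>>> {"method": "step_arm", "body": {
  "commands": [
    [0.6,[0,0,1],[0,0,0]],
    [0.6,[0,0,2],[0,0,0]],
    [0.6,[0,0,3],[0,0,0]],
    [0.6,[0,0,3],[0,0,0]]
  ]
}}

```text
time: 5.8
position: [0.4722, 0.3016, -0.0003]
tcp_rot: [-0.0, 0.969, 0.248, 0.0]
contact_force: [0.1, -0.6, -0.5]
gripper_width: 0.0528
finger_force: 0.0
```

No contact at reported z ≈ 0, which agrees with the fingers being higher than reported. Continuing down.

>>> {"method": "step_arm", "body": {
  "commands": [
    [0.6,[0,0,1],[0,0,0]],
    [0.6,[0,0,2],[0,0,0]],
    [0.6,[0,0,3],[0,0,0]],
    [0.6,[0,0,4],[0,0,0]],
    [0.6,[0,0,4],[0,0,0]]
  ]
}}

```text
time: 6.3
position: [0.472, 0.3014, -0.0046]
tcp_rot: [0.0, 0.969, 0.248, -0.0]
contact_force: [0.1, -0.2, -0.6]
gripper_width: 0.0527
finger_force: 0.0
```

>>> {"method": "step_arm", "body": {
  "commands": [
    [0.6,[0,0,1],[0,0,0]],
    [0.6,[0,0,2],[0,0,0]],
    [0.6,[0,0,3],[0,0,0]],
    [0.6,[0,0,4],[0,0,0]],
    [0.6,[0,0,4],[0,0,0]]
  ]
}}

```text
time: 6.8
position: [0.472, 0.3014, -0.0086]
tcp_rot: [0.0, 0.969, 0.248, -0.0]
contact_force: [-0.5, -0.2, 0.5]
gripper_width: 0.0523
finger_force: 0.0
```

>>> {"method": "step_arm", "body": {
  "commands": [
    [0.6,[0,0,1],[0,0,0]],
    [0.6,[0,0,2],[0,0,0]],
    [0.6,[0,0,3],[0,0,0]],
    [0.6,[0,0,3],[0,0,0]]
  ]
}}

```text
time: 7.2
position: [0.472, 0.3015, -0.0116]
tcp_rot: [0.0, 0.969, 0.248, -0.0]
contact_force: [-0.1, -0.6, 0.5]
gripper_width: 0.0527
finger_force: 0.0
```

>>> {"method": "step_arm", "body": {
  "commands": [
    [0.6,[0,0,1],[0,0,0]],
    [0.6,[0,0,2],[0,0,0]],
    [0.6,[0,0,2],[0,0,0]]
  ]
}}

```text
time: 7.5
position: [0.472, 0.3015, -0.0136]
tcp_rot: [0.0, 0.969, 0.248, -0.0]
contact_force: [0.2, 0.5, 0.4]
gripper_width: 0.0528
finger_force: 0.0
```

>>> {"method": "step_arm", "body": {
  "commands": [
    [0.6,[0,0,1],[0,0,0]],
    [0.6,[0,0,2],[0,0,0]],
    [0.6,[0,0,2],[0,0,0]]
  ]
}}

```text
time: 7.8
position: [0.472, 0.3015, -0.0156]
tcp_rot: [0.0, 0.969, 0.248, -0.0]
contact_force: [-0.3, 0.1, 0.2]
gripper_width: 0.0525
finger_force: 0.0
```

>>> {"method": "step_arm", "body": {
  "commands": [
    [0,[0,0,0],[0,0,0]],
    [0,[0,0,0],[0,0,0]],
    [0,[0,0,0],[0,0,0]],
    [0,[0,0,0],[0,0,0]],
    [0,[0,0,0],[0,0,0]],
    [0,[0,0,0],[0,0,0]],
    [0,[0,0,0],[0,0,0]]
  ],
  "grip_force": 55
}}

```text
time: 8.5
position: [0.4721, 0.3015, -0.0154]
tcp_rot: [-0.0, 0.969, 0.248, 0.0]
contact_force: [0.5, 0.5, 1.0]
gripper_width: 0.0234
finger_force: 55.0
```

>>> {"method": "step_arm", "body": {
  "commands": [
    [0,[0,0,-5],[0,0,0]],
    [0,[0,0,-15],[0,0,0]],
    [0,[0,0,-30],[0,0,0]],
    [0,[0,0,-30],[0,0,0]]
  ]
}}

```text
time: 8.9
position: [0.4737, 0.3024, 0.0171]
tcp_rot: [-0.001, 0.969, 0.248, 0.002]
contact_force: [0.2, -0.9, -0.9]
gripper_width: 0.0239
finger_force: 55.0
```

The wedge is held (width 0.0239, 55 N). Next I'll locate the stand from its base corners in the scene picture: left (276,229), bottom (302,256), right (327,242).

```bash
python3 - <<'E'
from h import *
P=[onz('scene',u,v,.01)[:2] for u,v in((275.75,229.5),(302,256.3),(327.5,242.5))]
for q in P:print(q)
a=P[0]-P[1];b=P[1]-P[2];print(np.linalg.norm(a),np.degrees(np.arctan2(a[1],a[0])),np.linalg.norm(b),np.degrees(np.arctan2(b[1],b[0]))-90)
print('centre',(P[0]+P[2])/2)
# shaft end & clip
for u,v,z in((310,229,.068),(302.5,217,.076),(304.5,222,.0775)):print(onz('scene',u,v,z))
print(pose()[0])
for ps in(0,5,10):to([.46,.055,.13],down(np.radians(ps)))
E
```

```text
[0.68693673 0.09597908]
[0.56951883 0.09353193]
[0.56989586 0.01411414]
0.11744339165385853 1.1939464157222188 0.07941869216088283 0.27199988841034894
centre [0.62841629 0.05504661]
[0.58894238 0.05404703 0.068     ]
[0.62790465 0.04949113 0.076     ]
[0.60916837 0.05631332 0.0775    ]
[0.47366322 0.30242239 0.0170907 ]
shift mm [-130.3  210.5 -113.5] turn [-0.0012 -0.0039  0.5008]
shift mm [-130.3  210.5 -113.5] turn [-0.001  -0.0039  0.4136]
shift mm [-130.3  210.5 -113.5] turn [-0.0008 -0.004   0.3263]
```

>>> {"method": "step_arm", "body": {
  "commands": [
    [0,[0,0,-45],[0,0,0.05]],
    [0,[-15,15,-90],[0,0,0.12]],
    [0,[-40,50,-113],[0,0,0.2]],
    [0,[-65,95,-113],[0,0,0.3]],
    [0,[-90,135,-113],[0,0,0.4]],
    [0,[-110,175,-113],[0,0,0.49]],
    [0,[-125,205,-113],[0,0,0.5]],
    [0,[-130,210,-113],[0,0,0.5]],
    [0,[-130,210,-113],[0,0,0.5]],
    [0,[-130,210,-113],[0,0,0.5]]
  ]
}}

```text
time: 9.9
position: [0.459, 0.0555, 0.1278]
tcp_rot: [-0.0, 1.0, 0.0, 0.0]
contact_force: [0.2, 0.6, -0.7]
gripper_width: 0.0235
finger_force: 55.0
```

```bash
python3 - <<'E'
from h import *
p,r=pose();c=cam('wrist');print(p,r.as_matrix().round(4),-c[1].T@c[2],c[1][2])
w=snap('wrist','w5')[:,:,::-1]
sd=snap('side','s5')[:,:,::-1];sc=snap('scene','c5')[:,:,::-1]
a=w[0:240,200:440]
u,v=proj('side',[.6,.055,.07]).astype(int);b=sd[v-40:v+40,u-60:u+60]
u2,v2=proj('scene',[.6,.055,.07]).astype(int);d=sc[v2-40:v2+40,u2-60:u2+60];print(u,v,u2,v2)
z=lambda i,s:cv2.resize(i,s,interpolation=cv2.INTER_CUBIC)
cv2.imwrite('pics/m5.png',np.hstack([z(a,(500,500)),np.vstack([z(b,(300,250)),z(d,(300,250))])]))
E
```

```text
[0.45904065 0.05551904 0.12775419] [[ 1.e+00  1.e-03  4.e-04]
 [ 1.e-03 -1.e+00  3.e-04]
 [ 4.e-04 -3.e-04 -1.e+00]] [0.53623888 0.05722784 0.31186848] [-2.77225691e-01  6.29469178e-04 -9.60804621e-01]
286 232 307 226
```

View pics/m5.png

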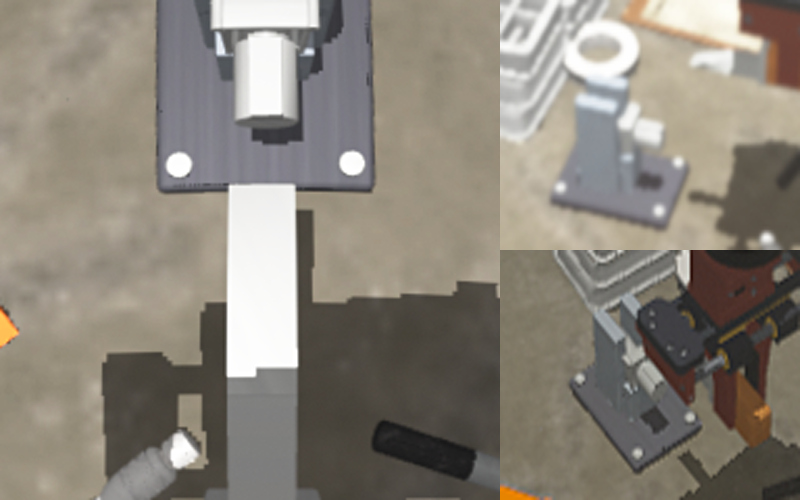

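The wrist view shows the blade tip at crop (262,183), the shaft axis at x≈267 with its free end at y≈125, and the base's front edge level at y≈188. Stand yaw is about 0.

```bash
python3 - <<'E'
from h import *
c=cam('wrist');k=240/500
W=lambda x,y:(200+x*k,y*k)
C=-c[1].T@c[2]
for dz in(0,.017):
    c2=(c[0],c[1],-c[1]@(C+[0,0,dz]))
    g=lambda x,y,z:onz('wrist',*W(x,y),z,c2).round(4)[:2]
    print('dz',dz,'tipL',g(228,183,.1446),'tipR',g(296,183,.1446))
    print(' base fl',g(158,189,.01),'fr',g(374,189,.01),'screws',g(179,165,.012),g(352,163,.012))
    print(' shaft L',g(236,120,.062),'R',g(300,122,.062),'flat end',g(248,113,.068),g(291,113,.068),'mid',g(267,122,.063))
    print(' clip front top',g(213,27,.0765),g(318,27,.0765))
    print(' base sides far', g(155,5,.01),g(372,5,.01))
# side / scene: clip and free end
S=lambda x,y:(286-60+(x-500)*.4,232-40+y*.32)
for nm,q,z in(('freeend top',(662,122),.068),('clip top front',(637,108),.0765),('base corner',(687,160),.01),('base corner2',(665,228),.01),('base c3',(552,200),.01)):print(nm,onz('side',*S(*q),z).round(4))
Q=lambda x,y:(307-60+(x-500)*.4,226-40+(y-250)*.32)
for nm,q,z in(('freeend top',(656,380),.068),('base bottom',(637,470),.01),('base L',(570,380),.01),('base R',(703,432),.01)):print('scene',nm,onz('scene',*Q(*q),z).round(4))
E
```

```text
dz 0 tipL [0.5585 0.0651] tipR [0.5585 0.0507]
 base fl [0.5745 0.0979] fr [0.5749 0.0149] screws [0.5836 0.0896] [0.5846 0.0237]
 shaft L [0.5904 0.0662] R [0.5898 0.0459] flat end [0.5914 0.0623] [0.5914 0.049 ] mid [0.5895 0.0564]
 clip front top [0.6179 0.0729] [0.618  0.0411]
 base sides far [0.6516 0.1   ] [0.652  0.0151]
dz 0.017 tipL [0.5607 0.0658] tipR [0.5608 0.05  ]
 base fl [0.5767 0.1001] fr [0.5771 0.0124] screws [0.5862 0.0914] [0.5874 0.0217]
 shaft L [0.5941 0.0668] R [0.5935 0.0451] flat end [0.5952 0.0626] [0.5953 0.0484] mid [0.5931 0.0563]
 clip front top [0.6238 0.0739] [0.624  0.0399]
 base sides far [0.6581 0.1024] [0.6585 0.0127]
freeend top [0.5937 0.0427 0.068 ]
clip top front [0.6199 0.043  0.0765]
base corner [0.5774 0.0111 0.01  ]
base corner2 [0.5718 0.1023 0.01  ]
base c3 [0.6921 0.1021 0.01  ]
scene freeend top [0.5938 0.0525 0.068 ]
scene base bottom [0.5695 0.0941 0.01  ]
scene base L [0.6939 0.0938 0.01  ]
scene base R [0.564  0.0162 0.01  ]
```

>>> {"method": "step_arm", "body": {
  "commands": [
    [0,[20,1.7,0],[0,0,0]],
    [0,[40,1.7,0],[0,0,0]],
    [0,[49,1.7,20],[0,0,0]],
    [0,[49,1.7,45],[0,0,0]],
    [0,[49,1.7,60],[0,0,0]],
    [0,[49,1.7,66],[0,0,0]],
    [0,[49,1.7,68],[0,0,0]],
    [0,[49,1.7,68],[0,0,0]],
    [0,[49,1.7,68],[0,0,0]]
  ]
}}

```text
time: 10.95
position: [0.5085, 0.0535, 0.0603]
tcp_rot: [-0.0, 1.0, 0.001, 0.001]
contact_force: [-0.6, -0.2, -0.5]
gripper_width: 0.0239
finger_force: 55.0
```

```bash
python3 - <<'E'
from h import *
print(sensors.read_state()['contact_force'],sensors.read_state()['position'])
w=snap('wrist','w6')[:,:,::-1]
sd=snap('side','s6')[:,:,::-1]
u,v=proj('side',[.6,.055,.07]).astype(int)
z=lambda i,s:cv2.resize(i,s,interpolation=cv2.INTER_CUBIC)
cv2.imwrite('pics/m6.png',np.hstack([z(w[0:240,240:400],(400,600)),z(sd[v-36:v+36,u-24:u+24],(400,600))]))
E
```

```text
[-0.63975564 -0.20493945 -0.49235814] [0.50853608 0.05347889 0.06033394]
```

View pics/m6.png

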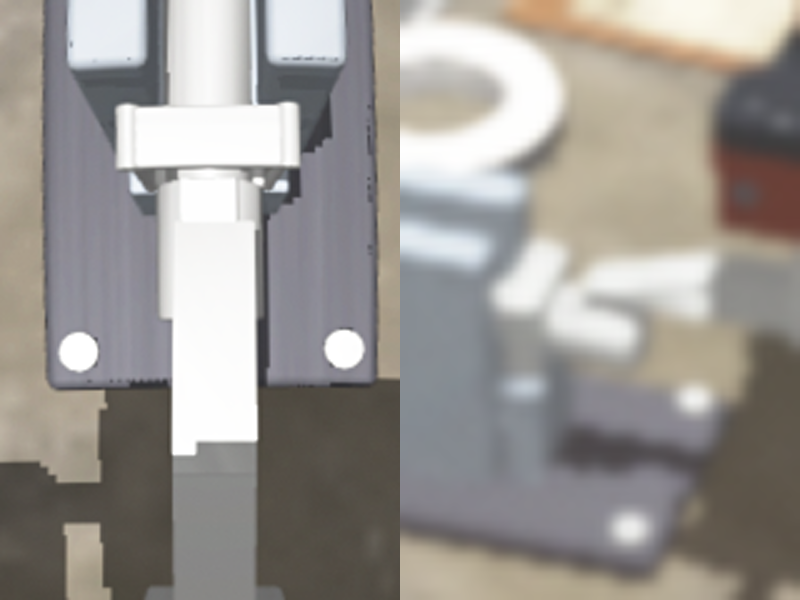

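The blade is centred at x≈214 and the clip/shaft at ≈209, so it needs to go about 1.4 mm left. The tip is about 10 mm short of the clip. Correcting, then feeling downwards.

>>> {"method": "step_arm", "body": {
  "commands": [
    [0,[0,-1.4,0],[0,0,0]],
    [0,[0,-1.4,1],[0,0,0]],
    [0,[0,-1.4,2],[0,0,0]],
    [0,[0,-1.4,3],[0,0,0]],
    [0,[0,-1.4,3],[0,0,0]]
  ]
}}

```text
time: 11.55
position: [0.5078, 0.0546, 0.0564]
tcp_rot: [0.0, 1.0, 0.0, -0.0]
contact_force: [-0.1, 0.1, -0.9]
gripper_width: 0.0237
finger_force: 55.0
```

>>> {"method": "step_arm", "body": {
  "commands": [
    [0,[0,0,0.5],[0,0,0]],
    [0,[0,0,0.5],[0,0,0]]
  ]
}}

```text
time: 11.75
position: [0.5079, 0.0546, 0.056]
tcp_rot: [0.0, 1.0, 0.0, -0.0]
contact_force: [-0.9, -0.8, -1.0]
gripper_width: 0.0239
finger_force: 55.0
```

>>> {"method": "step_arm", "body": {
  "commands": [
    [0,[0,0,0.6],[0,0,0]],
    [0,[0,0,0.6],[0,0,0]]
  ]
}}

```text
time: 11.95
position: [0.5079, 0.0546, 0.0554]
tcp_rot: [-0.0, 1.0, 0.0, -0.0]
contact_force: [-1.0, 0.0, -1.2]
gripper_width: 0.0237
finger_force: 55.0
```

>>> {"method": "step_arm", "body": {
  "commands": [
    [0,[0,0,0.6],[0,0,0]],
    [0,[0,0,0.6],[0,0,0]]
  ]
}}

```text
time: 12.15
position: [0.508, 0.0546, 0.055]
tcp_rot: [-0.0, 1.0, 0.0, 0.0]
contact_force: [-0.8, 0.1, 1.5]
gripper_width: 0.0235
finger_force: 55.0
```

>>> {"method": "step_arm", "body": {
  "commands": [
    [0,[0,0,0],[0,0,0]]
  ]
}}

```text
time: 12.25
position: [0.508, 0.0546, 0.055]
tcp_rot: [-0.0, 1.0, 0.0, 0.0]
contact_force: [-1.3, -0.1, 2.1]
gripper_width: 0.0235
finger_force: 55.0
```

>>> {"method": "step_arm", "body": {
  "commands": [
    [0,[0,0,0.3],[0,0,0]],
    [0,[0,0,0.3],[0,0,0]]
  ]
}}

```text
time: 12.45
position: [0.5081, 0.0546, 0.0548]
tcp_rot: [-0.0, 1.0, 0.0, 0.0]
contact_force: [-2.2, 0.1, 3.7]
gripper_width: 0.0236
finger_force: 55.0
```

Contact: the force rose about 4.5 N, so the flat is at reported z ≈ 0.0552. I'll ease back 0.3 mm and slide in.

>>> {"method": "step_arm", "body": {
  "commands": [
    [0,[0,0,-0.3],[0,0,0]],
    [0,[1,0,-0.3],[0,0,0]],
    [0,[3,0,-0.3],[0,0,0]],
    [0,[5,0,-0.3],[0,0,0]],
    [0,[7,0,-0.3],[0,0,0]],
    [0,[9,0,-0.3],[0,0,0]],
    [0,[9,0,-0.3],[0,0,0]]
  ]
}}

```text
time: 13.15
position: [0.5176, 0.0546, 0.0549]
tcp_rot: [-0.0, 1.0, 0.0, 0.0]
contact_force: [0.6, -0.4, 1.8]
gripper_width: 0.0236
finger_force: 55.0
```

>>> {"method": "step_arm", "body": {
  "commands": [
    [0,[1.5,0,0],[0,0,0]],
    [0,[3,0,0],[0,0,0]],
    [0,[4.5,0,0],[0,0,0]],
    [0,[6,0,0],[0,0,0]],
    [0,[6,0,0],[0,0,0]]
  ]
}}

```text
time: 13.65
position: [0.5233, 0.0546, 0.0549]
tcp_rot: [-0.0, 1.0, 0.0, 0.0]
contact_force: [-0.8, -0.6, 3.2]
gripper_width: 0.0237
finger_force: 55.0
```

>>> {"method": "step_arm", "body": {
  "commands": [
    [0,[1.5,0,0],[0,0,0]],
    [0,[3,0,0],[0,0,0]],
    [0,[4.5,0,0],[0,0,0]],
    [0,[4.5,0,0],[0,0,0]]
  ]
}}

```text
time: 14.05
position: [0.5275, 0.0546, 0.0549]
tcp_rot: [-0.0, 1.0, 0.0, -0.0]
contact_force: [-2.0, -0.2, 3.9]
gripper_width: 0.0234
finger_force: 55.0
```

>>> {"method": "step_arm", "body": {
  "commands": [
    [0,[1.5,0,0],[0,0,0]],
    [0,[3,0,0],[0,0,0]],
    [0,[3,0,0],[0,0,0]]
  ]
}}

```text
time: 14.35
position: [0.5298, 0.0546, 0.0549]
tcp_rot: [0.0, 1.0, 0.0, -0.001]
contact_force: [-5.9, 0.3, 8.5]
gripper_width: 0.0241
finger_force: 55.0
```

>>> {"method": "step_arm", "body": {
  "commands": [
    [0,[0,0,-0.4],[0,0,0]],
    [0,[0,0,-0.4],[0,0,0]]
  ]
}}

```text
time: 14.55
position: [0.5299, 0.0546, 0.0551]
tcp_rot: [0.0, 1.0, 0.0, -0.001]
contact_force: [-3.7, 0.5, 2.9]
gripper_width: 0.0239
finger_force: 55.0
```

```bash
python3 - <<'E'
from h import *
s=sensors.read_state();print(s['contact_force'],s['ft_torque'],s['position'],s['tcp_rot'])
w=snap('wrist','w7')[:,:,::-1]
sd=snap('side','s7')[:,:,::-1]
u,v=proj('side',[.6,.055,.07]).astype(int)
z=lambda i,s:cv2.resize(i,s,interpolation=cv2.INTER_CUBIC)
cv2.imwrite('pics/m7.png',np.hstack([z(w[0:240,240:400],(400,600)),z(sd[v-36:v+36,u-24:u+24],(400,600))]))
E
```

```text
[-3.73010958  0.45172356  2.88331306] [ 0.00846022  0.30461756 -0.02760192] [0.52990445 0.0545781  0.05507881] [ 3.03929196e-05  9.99999779e-01  3.93600509e-04 -5.34772865e-04]
```

>>> {"method": "step_arm", "body": {
  "commands": [
    [0,[1,0,0],[0,0,0]],
    [0,[2,0,0],[0,0,0]],
    [0,[2,0,0],[0,0,0]]
  ]
}}

```text
time: 14.95
position: [0.5327, 0.0546, 0.0552]
tcp_rot: [0.0, 1.0, 0.0, 0.0]
contact_force: [-2.1, 0.3, 0.6]
gripper_width: 0.024
finger_force: 55.0
```

>>> {"method": "step_arm", "body": {
  "commands": [
    [0,[1,0,-0.2],[0,0,0]],
    [0,[2,0,-0.2],[0,0,0]],
    [0,[2,0,-0.2],[0,0,0]]
  ]
}}

```text
time: 15.25
position: [0.5347, 0.0546, 0.0553]
tcp_rot: [-0.0, 1.0, 0.0, 0.0]
contact_force: [-0.6, 0.9, -2.0]
gripper_width: 0.0237
finger_force: 55.0
```

>>> {"method": "step_arm", "body": {
  "commands": [
    [0,[1,0,0.2],[0,0,0]],
    [0,[2,0,0.2],[0,0,0]],
    [0,[3,0,0.2],[0,0,0]],
    [0,[3,0,0.2],[0,0,0]]
  ]
}}

```text
time: 15.65
position: [0.5374, 0.0546, 0.0553]
tcp_rot: [-0.0, 1.0, 0.0, -0.0]
contact_force: [-2.0, -0.2, 0.5]
gripper_width: 0.0234
finger_force: 55.0
```

>>> {"method": "step_arm", "body": {
  "commands": [
    [0,[1,0,0],[0,0,0]],
    [0,[2,0,0],[0,0,0]],
    [0,[2,0,0],[0,0,0]]
  ]
}}

```text
time: 15.95
position: [0.5392, 0.0546, 0.0553]
tcp_rot: [0.0, 1.0, 0.0, -0.0]
contact_force: [-2.5, -0.1, 1.2]
gripper_width: 0.0235
finger_force: 55.0
```

Forces are light, so I'll carry on.

>>> {"method": "step_arm", "body": {
  "commands": [
    [0,[1,0,0],[0,0,0]],
    [0,[2,0,0],[0,0,0]],
    [0,[3,0,0],[0,0,0]],
    [0,[3,0,0],[0,0,0]]
  ]
}}

```text
time: 16.35
position: [0.542, 0.0546, 0.0552]
tcp_rot: [0.0, 1.0, 0.0, -0.001]
contact_force: [-4.9, 0.2, 3.1]
gripper_width: 0.0238
finger_force: 55.0
```

>>> {"method": "step_arm", "body": {
  "commands": [
    [0,[1,0,0],[0,0,0]],
    [0,[2,0,0],[0,0,0]],
    [0,[3,0,0],[0,0,0]],
    [0,[3,0,0],[0,0,0]]
  ]
}}

```text
time: 16.75
position: [0.5446, 0.0546, 0.0552]
tcp_rot: [0.0, 1.0, 0.0, -0.001]
contact_force: [-6.0, -0.7, 4.8]
gripper_width: 0.0237
finger_force: 55.0
```

>>> {"method": "step_arm", "body": {
  "commands": [
    [0,[1,0,-0.2],[0,0,0]],
    [0,[2,0,-0.2],[0,0,0]],
    [0,[3,0,-0.2],[0,0,0]],
    [0,[3,0,-0.2],[0,0,0]]
  ]
}}

```text
time: 17.15
position: [0.5473, 0.0546, 0.0553]
tcp_rot: [0.0, 1.0, 0.0, -0.001]
contact_force: [-7.1, 0.7, 3.3]
gripper_width: 0.0238
finger_force: 55.0
```

>>> {"method": "step_arm", "body": {
  "commands": [
    [0,[1,0,0],[0,0,0]],
    [0,[2,0,0],[0,0,0]],
    [0,[2,0,0],[0,0,0]]
  ]
}}

```text
time: 17.45
position: [0.5492, 0.0546, 0.0553]
tcp_rot: [0.0, 1.0, 0.0, -0.001]
contact_force: [-7.9, -0.3, 3.8]
gripper_width: 0.024
finger_force: 55.0
```

>>> {"method": "step_arm", "body": {
  "commands": [
    [0,[1,0,-0.1],[0,0,0]],
    [0,[2,0,-0.1],[0,0,0]],
    [0,[2,0,-0.1],[0,0,0]]
  ]
}}

```text
time: 17.75
position: [0.5511, 0.0546, 0.0553]
tcp_rot: [0.0, 1.0, 0.0, -0.001]
contact_force: [-6.7, 0.3, 3.1]
gripper_width: 0.0238
finger_force: 55.0
```

>>> {"method": "step_arm", "body": {
  "commands": [
    [0,[1,0,-0.1],[0,0,0]],
    [0,[2,0,-0.1],[0,0,0]],
    [0,[2,0,-0.1],[0,0,0]]
  ]
}}

```text
time: 18.05
position: [0.5531, 0.0546, 0.0554]
tcp_rot: [0.0, 1.0, 0.0, -0.001]
contact_force: [-6.6, -0.0, 2.7]
gripper_width: 0.0239
finger_force: 55.0
```

>>> {"method": "step_arm", "body": {
  "commands": [
    [0,[1,0,-0.1],[0,0,0]],
    [0,[2,0,-0.1],[0,0,0]],
    [0,[2,0,-0.1],[0,0,0]]
  ]
}}

```text
time: 18.35
position: [0.5552, 0.0546, 0.0554]
tcp_rot: [0.0, 1.0, 0.0, -0.001]
contact_force: [-5.7, -0.3, 1.5]
gripper_width: 0.0235
finger_force: 55.0
```

>>> {"method": "step_arm", "body": {
  "commands": [
    [0,[1,0,0],[0,0,0]],
    [0,[2,0,0],[0,0,0]],
    [0,[2,0,0],[0,0,0]]
  ]
}}

```text
time: 18.65
position: [0.5572, 0.0546, 0.0554]
tcp_rot: [0.0, 1.0, 0.0, -0.001]
contact_force: [-6.5, 0.1, 1.8]
gripper_width: 0.024
finger_force: 55.0
```

>>> {"method": "step_arm", "body": {
  "commands": [
    [0,[1,0,0],[0,0,0]],
    [0,[2,0,0],[0,0,0]],
    [0,[2,0,0],[0,0,0]]
  ]
}}

```text
time: 18.95
position: [0.5594, 0.0546, 0.0553]
tcp_rot: [0.0, 1.0, 0.0, -0.001]
contact_force: [-5.3, -0.0, 1.0]
gripper_width: 0.0235
finger_force: 55.0
```

>>> {"method": "step_arm", "body": {
  "commands": [
    [0,[1,0,0],[0,0,0]],
    [0,[2,0,0],[0,0,0]],
    [0,[2,0,0],[0,0,0]]
  ]
}}

```text
time: 19.25
position: [0.5616, 0.0546, 0.0554]
tcp_rot: [0.0, 1.0, 0.0, -0.001]
contact_force: [-4.4, -0.0, 0.1]
gripper_width: 0.0238
finger_force: 55.0
```

>>> {"method": "step_arm", "body": {
  "commands": [
    [0,[1,0,0],[0,0,0]],
    [0,[2,0,0],[0,0,0]],
    [0,[2,0,0],[0,0,0]]
  ]
}}

```text
time: 19.55
position: [0.5643, 0.0546, 0.0554]
tcp_rot: [0.0, 1.0, 0.0, -0.0]
contact_force: [-3.5, -0.1, -2.9]
gripper_width: 0.0239
finger_force: 55.0
```

```bash
python3 - <<'E'
from h import *
c=cam('wrist')
snap('wrist','w8');snap('side','s8')
def g(f):return cv2.cvtColor(cv2.imread(f'pics/{f}.png'),cv2.COLOR_BGR2GRAY)
# expected pixel of crown at top z=.0765, +10
for z in (.0765,.087,.094):
  print(z,[proj('wrist',[x,.0565+y,z],c).round(1).tolist() for x,y in((.619,.0155),(.619,-.0155),(.631,.0155))])
a=g('w8')
for v in range(90,170,4): print(v,''.join('%4d'%k for k in a[v,280:362:3]))
E
```

```text
0.0765 [[290.3, 188.2], [360.3, 188.3], [289.9, 161.2]]
0.087 [[287.9, 191.7], [362.6, 191.8], [287.4, 162.9]]
0.094 [[286.2, 194.3], [364.3, 194.4], [285.6, 164.2]]
90  238 239 239 239 239 232 180  84 101 107 244 242 243 243 243 243 243 243 244 245 243 240  91 145 226 240 239 238
94  239 239 239 239 238 232 181  84 103 106 244 243 243 243 243 243 243 243 243 244 243 242  92 141 226 240 239 239
98  239 239 239 238 239 233 185  84 105 108 245 244 244 244 244 245 244 244 244 245 245 241  93 140 225 240 239 239
102  239 239 239 239 239 234 189  83 101 108 247 245 245 245 245 245 245 245 245 245 246 239  95 137 225 240 240 239
106  239 239 239 239 239 235 190  83 102 108 248 246 246 246 246 246 246 247 246 246 247 237  95 134 225 241 239 239
110  240 240 239 239 240 236 193  82  97 110 249 247 247 247 247 247 247 247 247 247 247 235  96 133 225 240 239 239
114  240 240 240 240 240 237 191  83  99 111 249 248 248 248 248 248 248 248 248 248 249 232  96 129 224 241 240 239
118  240 240 240 240 240 238 193  84  95 112 250 249 249 248 249 249 249 249 249 249 250 230  98 127 223 241 240 240
1
[... 702 characters left out ...]
46  243 242 242 241 240 240 204  86  89 108 255 253 253 253 252 252 252 252 252 252 253 218 104 116 227 244 243 242
150  243 242 241 240 240 240 206  88  87 108 255 253 253 253 253 252 253 252 252 252 253 215  99 107 227 244 243 242
154  242 242 241 241 240 241 207  93  93 103 255 253 254 254 253 253 253 253 253 252 253 128  98  99 228 244 243 242
158  218 216 214 211 211 210 174  89  93  95 255 253 254 254 254 252 251 252 252 251 252 127 120 119 180 196 191 189
162   59  58 211 252 238 254 254 253 252 252 252 252 252 252 252 252 252 252 252 252 252 251 251 251 251 252 233 250
166   60  59 212 250 237 252 252 252 252 252 252 251 251 251 251 251 252 251 251 251 251 251 251 251 251 251 232 250
```

The crown now spans about column 285 and starts at row 160 in the wrist image, so it has risen roughly 10–15 mm. Test by lifting a little.

>>> {"method": "step_arm", "body": {
  "commands": [
    [0,[0,0,-0.5],[0,0,0]],
    [0,[0,0,-1],[0,0,0]],
    [0,[0,0,-1],[0,0,0]]
  ]
}}

```text
time: 19.95
position: [0.565, 0.0547, 0.057]
tcp_rot: [-0.0, 1.0, 0.0, 0.001]
contact_force: [-1.6, -0.7, -3.3]
gripper_width: 0.0239
finger_force: 55.0
```

```bash
python3 - <<'E'
from h import *
a=cv2.cvtColor(cv2.imread('pics/w8.png'),cv2.COLOR_BGR2GRAY)
for v in (170,180,190,194,198,202,206,210,214):print(v,a[v,276:376:4])
s=sensors.read_state();print(s['contact_force'],s['ft_torque'])
E
```

```text
170 [ 71  60  66 240 237 254 253 253 253 253 253 253 253 253 253 253 253 253
 253 253 252 251 222  62  60]
180 [ 59  60  61 223 222 165 165 163 161 161 160 160 160 160 160 150 152 151
 152 151 150 141 126  61  59]
190 [ 58  60  58  59  61  59  57  85 120 133 133 133 133 134 133 133 134 122
  58  61  59  59  59  63  59]
194 [ 57  59  59  60  60  60  57  81 120 135 135 135 135 135 135 135 135 121
  58  61  60  59  60  63  59]
198 [ 57  59  59  60  62  59  57  82 119 134 134 134 134 134 134 134 134 120
  59  61  60  60  60  62  59]
202 [ 57  60  58  60  61  60  58  80 120 134 134 134 134 134 134 134 134 120
  60  61  60  59  60  62  59]
206 [ 59  60  58  60  62  59  58  77 120 133 135 133 134 134 133 133 134 119
  61  61  60  60  59  62  59]
210 [ 58  61  59  60  63  60  58  77 119 134 134 134 134 135 133 134 135 119
  61  63  60  59  60  62  60]
214 [ 58  61  58  60  61  59  58  71 120 134 133 133 133 133 133 134 133 117
  60  61  59  59  60  62  59]
[-1.60250645 -0.74202482 -3.27095665] [0.06622457 0.43099826 0.00520453]
```

>>> {"method": "step_arm", "body": {
  "commands": [
    [0,[0,0,-1],[0,0,0]],
    [0,[0,0,-2],[0,0,0]],
    [0,[0,0,-3],[0,0,0]],
    [0,[0,0,-3],[0,0,0]]
  ]
}}

```text
time: 20.35
position: [0.5654, 0.0547, 0.0604]
tcp_rot: [-0.0, 1.0, 0.0, 0.001]
contact_force: [0.8, 0.0, -1.2]
gripper_width: 0.0234
finger_force: 55.0
```

>>> {"method": "step_arm", "body": {
  "commands": [
    [0,[2,0,0],[0,0,0]],
    [0,[4,0,0],[0,0,0]],
    [0,[5,0,0],[0,0,0]],
    [0,[5,0,0],[0,0,0]]
  ]
}}

```text
time: 20.75
position: [0.5697, 0.0546, 0.0598]
tcp_rot: [-0.0, 1.0, 0.0, 0.0]
contact_force: [0.1, 0.5, -1.1]
gripper_width: 0.0238
finger_force: 55.0
```

```bash
cat > crown.py <<'E'
from h import *
import sys
p,r=pose();c=cam('wrist');snap('wrist',sys.argv[1])
a=cv2.cvtColor(cv2.imread(f'pics/{sys.argv[1]}.png'),cv2.COLOR_BGR2GRAY).astype(int)
s=sensors.read_state();print(p,s['contact_force'],s['ft_torque'])
for v in range(100,240,3):
    row=a[v,260:390]; b=np.nonzero(row>140)[0]; print(v,(b.min()+260,b.max()+260,len(b)) if len(b) else None, a[v,326], a[v,300],a[v,350])
for h in(.016,.024):
    for x in(45,56,64,80): print('wedge x',x,'h',h,[proj('wrist',p+r.apply([x/1e3,y/1e3,-(.0154+h)]),c).round(0).tolist() for y in(-15.5,15.5)])
E
python3 crown.py w9
```

```text
[0.56968323 0.05464276 0.05975113] [-0.29909206 -0.25269336 -1.6093641 ] [0.02795682 0.01516375 0.01404321]
100 (np.int64(268), np.int64(380), 100) 244 118 210
103 (np.int64(268), np.int64(381), 101) 245 122 209
106 (np.int64(268), np.int64(381), 101) 245 122 208
109 (np.int64(268), np.int64(381), 101) 246 125 207
112 (np.int64(268), np.int64(381), 101) 247 126 208
115 (np.int64(268), np.int64(380), 100) 248 129 208
118 (np.int64(268), np.int64(380), 100) 248 134 209
121 (np.int64(268), np.int64(380), 100) 249 137 208
124 (np.int64(268), np.int64(380), 100) 249 140 208
127 (np.int64(268), np.int64(380), 101) 250 143 206
130 (np.int64(268), np.int64(380), 101) 250 148 206
133 (np.int64(268), np.int64(380), 101) 250 153 206
136 (np.int64(268), np.int64(381), 102) 251 155 206
139 (np.int64(269), np.int64(381), 101) 251 159 204
142 (np.int64(269), np.int64(381), 101) 252 163 203
145 (np.int64(269), np.int64(381), 101) 252 164 205
148 (np.int64(269), np.int64(380), 100) 252 167 203
151 (np.int64(269), np.int64(380), 100) 252 168 204
154 (np.int64(269), np.int64(380), 98) 252 169 203
157 (
[... 846 characters left out ...]
132 57 62
217 None 132 57 62
220 None 131 58 61
223 None 130 58 61
226 None 131 58 62
229 (np.int64(271), np.int64(379), 14) 131 58 62
232 (np.int64(268), np.int64(375), 16) 131 58 61
235 (np.int64(267), np.int64(278), 12) 131 103 99
238 (np.int64(268), np.int64(279), 12) 131 110 103
wedge x 45 h 0.016 [[293.0, 214.0], [366.0, 214.0]]
wedge x 56 h 0.016 [[292.0, 188.0], [367.0, 189.0]]
wedge x 64 h 0.016 [[292.0, 169.0], [367.0, 169.0]]
wedge x 80 h 0.016 [[292.0, 131.0], [368.0, 131.0]]
wedge x 45 h 0.024 [[291.0, 218.0], [369.0, 219.0]]
wedge x 56 h 0.024 [[291.0, 191.0], [369.0, 191.0]]
wedge x 64 h 0.024 [[290.0, 171.0], [370.0, 171.0]]
wedge x 80 h 0.024 [[290.0, 130.0], [370.0, 130.0]]
```

The clip rides on the blade (crown at rows 174–201, wedge x ≈ 51–63). I'll push 6 mm more so it sits on the flat part, then lift.

>>> {"method": "step_arm", "body": {
  "commands": [
    [0,[2,0,0],[0,0,0]],
    [0,[4,0,0],[0,0,0]],
    [0,[6,0,0],[0,0,0]],
    [0,[6,0,0],[0,0,0]]
  ]
}}

```text
time: 21.2
position: [0.5758, 0.0547, 0.0598]
tcp_rot: [-0.0, 1.0, 0.0, 0.0]
contact_force: [0.4, -0.8, -1.1]
gripper_width: 0.0237
finger_force: 55.0
```

>>> {"method": "step_arm", "body": {
  "commands": [
    [0,[-1,0,-2],[0,0,0]],
    [0,[-1,0,-5],[0,0,0]],
    [0,[-1,0,-10],[0,0,0]],
    [0,[-1,0,-16],[0,0,0]],
    [0,[-1,0,-22],[0,0,0]],
    [0,[-1,0,-30],[0,0,0]],
    [0,[-1,0,-40],[0,0,0]],
    [0,[-1,0,-50],[0,0,0]],
    [0,[-1,0,-60],[0,0,0]],
    [0,[-1,0,-68],[0,0,0]],
    [0,[-1,0,-70],[0,0,0]],
    [0,[-1,0,-70],[0,0,0]]
  ]
}}

```text
time: 22.4
position: [0.5746, 0.0547, 0.1302]
tcp_rot: [-0.0, 1.0, 0.0, 0.0]
contact_force: [-0.4, -0.2, -2.1]
gripper_width: 0.0236
finger_force: 55.0
```

```bash
python3 crown.py w10; python3 - <<'E'
from h import *
for f in('scene1',):
  # clipboard corners in scene pic (approx by eye): left 355,187 ; top 398,162 ; right 480,225 ; bottom 420,250
  for q in((355,187),(412,160),(481,222),(420,250)): print(onz('scene',*q,.003).round(3))
  for q in((281,188),(301,166),(394,183),(378,217)): print('side',onz('side',*q,.003).round(3))
E
```

```text
[0.57461206 0.05465809 0.13021026] [ 0.5035875  -0.60796009 -2.36095824] [-0.02332685  0.0559237  -0.02708445]
100 (np.int64(260), np.int64(389), 79) 237 145 175
103 (np.int64(260), np.int64(389), 92) 238 233 232
106 (np.int64(260), np.int64(389), 97) 240 234 233
109 (np.int64(260), np.int64(389), 99) 240 234 233
112 (np.int64(260), np.int64(389), 99) 241 233 233
115 (np.int64(260), np.int64(389), 99) 243 233 233
118 (np.int64(260), np.int64(389), 98) 243 233 233
121 (np.int64(260), np.int64(389), 100) 244 234 233
124 (np.int64(260), np.int64(389), 96) 245 233 233
127 (np.int64(260), np.int64(389), 100) 245 234 232
130 (np.int64(263), np.int64(389), 99) 245 232 233
133 (np.int64(263), np.int64(389), 96) 246 232 234
136 (np.int64(260), np.int64(388), 97) 247 233 232
139 (np.int64(260), np.int64(363), 87) 248 233 233
142 (np.int64(260), np.int64(363), 87) 249 234 233
145 (np.int64(260), np.int64(363), 86) 249 234 234
148 (np.int64(260), np.int64(362), 85) 249 234 234
151 (np.int64(260), np.int64(362), 86) 249 234 235
154 (np.int64(260), np.int64(362), 86) 250 236 235
157 (np.int64(260)
[... 787 characters left out ...]
 52
229 None 121 68 66
232 None 121 73 67
235 None 121 97 92
238 None 121 101 96
wedge x 45 h 0.016 [[293.0, 214.0], [366.0, 214.0]]
wedge x 56 h 0.016 [[292.0, 188.0], [367.0, 189.0]]
wedge x 64 h 0.016 [[292.0, 169.0], [367.0, 169.0]]
wedge x 80 h 0.016 [[292.0, 131.0], [368.0, 131.0]]
wedge x 45 h 0.024 [[291.0, 218.0], [369.0, 219.0]]
wedge x 56 h 0.024 [[291.0, 191.0], [369.0, 191.0]]
wedge x 64 h 0.024 [[290.0, 171.0], [370.0, 171.0]]
wedge x 80 h 0.024 [[290.0, 130.0], [370.0, 130.0]]
[ 0.702 -0.179  0.003]
[ 0.696 -0.388  0.003]
[ 0.395 -0.363  0.003]
[ 0.416 -0.164  0.003]
side [ 0.719 -0.243  0.003]
side [ 0.701 -0.389  0.003]
side [ 0.395 -0.375  0.003]
side [ 0.408 -0.178  0.003]
```

The clip sits on the flat of the blade (rows 189–215, wedge x ≈ 45–57) and is carried freely (about 2 N). The clipboard centre is about (0.55,−0.27), clamp at the +x end. Carrying it there smoothly.

>>> {"method": "step_arm", "body": {
  "commands": [
    [0,[0,6,0],[0,0,0]],
    [0,[0,18,0],[0,0,0]],
    [0,[-2,36,0],[0,0,0]],
    [0,[-5,58,0],[0,0,0]],
    [0,[-8,82,0],[0,0,0]],
    [0,[-11,107,0],[0,0,0]],
    [0,[-14,132,0],[0,0,0]],
    [0,[-17,157,0],[0,0,0]],
    [0,[-20,182,0],[0,0,0]],
    [0,[-23,207,0],[0,0,0]],
    [0,[-26,232,0],[0,0,0]],
    [0,[-29,257,0],[0,0,0]],
    [0,[-31,282,0],[0,0,0]],
    [0,[-33,306,0],[0,0,0]],
    [0,[-34,328,0],[0,0,0]],
    [0,[-35,346,0],[0,0,0]],
    [0,[-35,358,0],[0,0,0]],
    [0,[-35,365,0],[0,0,0]],
    [0,[-35,365,0],[0,0,0]],
    [0,[-35,365,0],[0,0,0]]
  ]
}}

```text
time: 24.45
position: [0.5396, -0.3098, 0.1296]
tcp_rot: [-0.0, 1.0, 0.001, -0.0]
contact_force: [-1.1, 0.3, -1.6]
gripper_width: 0.0231
finger_force: 55.0
```

>>> {"method": "step_arm", "body": {
  "commands": [
    [0,[0,0,10],[0,0,0]],
    [0,[0,0,25],[0,0,0]],
    [0,[0,0,45],[0,0,0]],
    [0,[0,0,65],[0,0,0]],
    [0,[0,0,85],[0,0,0]],
    [0,[0,0,103],[0,0,0]],
    [0,[0,0,115],[0,0,0]],
    [0,[0,0,122],[0,0,0]],
    [0,[0,0,125],[0,0,0]],
    [0,[0,0,125],[0,0,0]]
  ]
}}

```text
time: 25.45
position: [0.5398, -0.3103, 0.0047]
tcp_rot: [-0.0, 1.0, 0.0, -0.0]
contact_force: [-0.4, 0.8, -1.9]
gripper_width: 0.0237
finger_force: 55.0
```

```bash
python3 crown.py w11 | sed -n '1p;24,50p'
```

```text
[ 0.53981684 -0.31030793  0.00467313] [ 0.37043698 -0.0545539  -1.09499709] [0.02792195 0.05125191 0.00057174]
166 (np.int64(260), np.int64(285), 26) 117 124 118
169 (np.int64(260), np.int64(281), 22) 119 125 113
172 (np.int64(260), np.int64(281), 22) 119 124 128
175 (np.int64(260), np.int64(281), 22) 120 122 127
178 (np.int64(260), np.int64(278), 19) 119 119 127
181 (np.int64(260), np.int64(278), 19) 117 113 98
184 (np.int64(260), np.int64(273), 14) 116 85 86
187 (np.int64(260), np.int64(270), 11) 114 83 83
190 (np.int64(260), np.int64(270), 11) 106 104 107
193 (np.int64(260), np.int64(270), 11) 113 113 112
196 (np.int64(260), np.int64(267), 8) 109 109 110
199 (np.int64(260), np.int64(266), 7) 115 113 115
202 (np.int64(260), np.int64(263), 4) 114 115 114
205 (np.int64(260), np.int64(263), 4) 114 114 113
208 None 114 114 113
211 None 115 114 115
214 None 114 114 114
217 None 100 96 115
220 None 111 120 119
223 None 110 110 118
226 None 111 124 117
229 None 111 124 116
232 None 111 99 115
235 None 111 95 90
238 None 111 92 87
wedge x 45 h 0.016 [[293.0, 214.0], [366.0, 214.0]]
wedge x 56 h 0.016 [[292.0, 188.0], [367.0, 188.0]]
```

The clip is still in place on the blade. Lowering until it stands on the board.

>>> {"method": "step_arm", "body": {
  "commands": [
    [0,[0,0,2],[0,0,0]],
    [0,[0,0,4],[0,0,0]],
    [0,[0,0,5],[0,0,0]],
    [0,[0,0,5],[0,0,0]]
  ]
}}

```text
time: 25.9
position: [0.5397, -0.3104, -0.0002]
tcp_rot: [0.0, 1.0, 0.0, 0.0]
contact_force: [0.4, 0.8, -2.2]
gripper_width: 0.0237
finger_force: 55.0
```

>>> {"method": "step_arm", "body": {
  "commands": [
    [0,[0,0,1],[0,0,0]],
    [0,[0,0,2],[0,0,0]],
    [0,[0,0,2],[0,0,0]]
  ]
}}

```text
time: 26.2
position: [0.5397, -0.3104, -0.0023]
tcp_rot: [-0.0, 1.0, 0.0, -0.0]
contact_force: [-0.1, 0.2, -0.7]
gripper_width: 0.0237
finger_force: 55.0
```

```bash
python3 crown.py w12 | sed -n '1p;30,48p'
```

```text
[ 0.53971199 -0.31036231 -0.00227619] [-0.03373279 -0.21984459 -0.79733716] [-0.02105593  0.04751517  0.02809362]
184 (np.int64(260), np.int64(271), 12) 116 87 85
187 (np.int64(260), np.int64(271), 12) 114 83 83
190 (np.int64(260), np.int64(268), 9) 104 101 105
193 (np.int64(260), np.int64(268), 9) 114 114 114
196 (np.int64(260), np.int64(267), 8) 110 111 110
199 (np.int64(260), np.int64(264), 5) 113 113 114
202 (np.int64(260), np.int64(260), 1) 114 114 114
205 (np.int64(260), np.int64(260), 1) 114 114 114
208 (np.int64(260), np.int64(260), 1) 113 114 113
211 None 114 115 115
214 None 115 115 114
217 None 99 101 95
220 None 111 92 122
223 None 111 122 121
226 None 111 104 120
229 None 112 126 119
232 None 111 125 119
235 None 111 94 92
238 None 112 92 88
```

>>> {"method": "step_arm", "body": {
  "commands": [
    [0,[0,0,1],[0,0,0]],
    [0,[0,0,1.5],[0,0,0]],
    [0,[0,0,1.5],[0,0,0]]
  ]
}}

```text
time: 26.55
position: [0.5397, -0.3103, -0.0038]
tcp_rot: [-0.0, 1.0, 0.0, -0.0]
contact_force: [-0.6, 0.5, -1.7]
gripper_width: 0.0235
finger_force: 55.0
```

>>> {"method": "step_arm", "body": {
  "commands": [
    [0,[-1,0,0],[0,0,0]],
    [0,[-3,0,0],[0,0,0]],
    [0,[-6,0,0],[0,0,0]],
    [0,[-9,0,0],[0,0,0]],
    [0,[-12,0,0],[0,0,0]],
    [0,[-12,0,0],[0,0,0]]
  ]
}}

```text
time: 27.15
position: [0.5271, -0.3103, -0.0038]
tcp_rot: [-0.0, 1.0, 0.0, -0.0]
contact_force: [-1.0, -0.3, -0.9]
gripper_width: 0.0236
finger_force: 55.0
```

```bash
python3 crown.py w13 | sed -n '1p;16,48p'
```

```text
[ 0.52709086 -0.31031128 -0.00376023] [ 0.65027931 -0.14350612 -1.29597943] [0.01086603 0.00290314 0.00509045]
142 (np.int64(260), np.int64(389), 67) 116 126 235
145 (np.int64(260), np.int64(389), 54) 116 129 241
148 (np.int64(260), np.int64(389), 44) 113 128 127
151 (np.int64(260), np.int64(389), 32) 114 122 127
154 (np.int64(260), np.int64(290), 31) 114 119 123
157 (np.int64(260), np.int64(287), 28) 113 86 83
160 (np.int64(260), np.int64(283), 24) 109 107 111
163 (np.int64(260), np.int64(282), 23) 115 116 116
166 (np.int64(260), np.int64(282), 23) 113 112 113
169 (np.int64(260), np.int64(282), 23) 116 116 116
172 (np.int64(260), np.int64(279), 20) 116 116 117
175 (np.int64(260), np.int64(279), 20) 115 115 115
178 (np.int64(260), np.int64(274), 15) 115 116 114
181 (np.int64(260), np.int64(275), 16) 116 116 116
184 (np.int64(260), np.int64(271), 12) 116 116 115
187 (np.int64(260), np.int64(270), 11) 99 101 101
190 (np.int64(260), np.int64(267), 8) 112 118 117
193 (np.int64(260), np.int64(267), 8) 114 87 106
196 (np.int64(260), np.int64(263), 4) 113 90 124
199 (np.int64(260), np.int64(263), 4) 112 116 122
202 (np.int64(260), np.int64(263), 4) 113 108 123
205 (np.int64(260), np.int64(260), 1) 113 127 121
208 None 112 127 121
211 None 111 104 119
214 None 112 123 108
217 None 112 89 106
220 None 111 97 117
223 None 112 95 115
226 None 111 114 114
229 None 112 126 113
232 None 111 122 111
235 None 111 91 91
238 None 111 92 87
```

The clip stayed put as the blade slid back (its front edge moved from row 216 to 186, which matches 12 mm). Withdrawing fully.

>>> {"method": "step_arm", "body": {
  "commands": [
    [0,[-3,0,0],[0,0,0]],
    [0,[-7,0,0],[0,0,0]],
    [0,[-12,0,0],[0,0,0]],
    [0,[-17,0,0],[0,0,0]],
    [0,[-22,0,0],[0,0,0]],
    [0,[-27,0,0],[0,0,0]],
    [0,[-32,0,0],[0,0,0]],
    [0,[-38,0,0],[0,0,0]],
    [0,[-46,0,0],[0,0,0]],
    [0,[-54,0,0],[0,0,0]],
    [0,[-54,0,0],[0,0,0]]
  ]
}}

```text
time: 28.3
position: [0.4722, -0.3101, -0.0039]
tcp_rot: [-0.0, 1.0, 0.0, -0.001]
contact_force: [0.5, 0.7, -1.4]
gripper_width: 0.0238
finger_force: 55.0
```

```bash
python3 - <<'E'
from h import *
p,r=pose();c=cam('wrist');a=cv2.cvtColor(snap('wrist','w14'),cv2.COLOR_RGB2GRAY).astype(int)
# expected clip crown z~.033: standing at x .588,y -.309
for x in(.582,.594):print([proj('wrist',[x,y,.0315],c).round(0).tolist() for y in(-.294,-.325)])
print('tip',proj('wrist',p+r.apply([.0995,0,-.0154]),c))
for v in range(20,110,3):print(v,a[v,270:380:4])
E
```

```text
[[289.0, 57.0], [368.0, 58.0]]
[[289.0, 29.0], [367.0, 30.0]]
tip [329.48179963  88.14933444]
20 [242 225 242 242 242 242 242 241 240 236 234 230 223 239 239 239 239 239
 239 239 239 240 239 229 240 240 240 239]
23 [237 224 239 239 240 240 241 241 241 241 241 241 241 241 241 240 240 240
 239 240 240 240 239 228 240 240 240 238]
26 [224 214 228 229 209 219 204 213 219 224 225 228 229 230 229 230 229 229
 229 230 230 230 200 236 174 239 238 237]
29 [238 234 242 242 209 220 237 235 235 235 235 234 234 234 234 235 234 235
 235 234 234 234 220 236 178 237 238 236]
32 [237 238 243 242 210 220 236 236 236 236 237 237 237 236 238 237 237 237
 237 236 236 235 225 237 179 227 229 228]
35 [235 241 243 212 211 221 242 241 241 241 241 242 242 242 242 241 241 241
 241 241 240 240 231 238 179 229 224 217]
38 [232 242 243 215 211 223 243 243 243 243 243 243 243 243 242 242 242 242
 241 241 240 240 227 240 183 236 236 234]
41 [229 243 243 241 209 223 245 244 244 244 244 244 244 244 243 243 242 242
 242 241 241 241 228 239 184 236 234 233]
44 [226 243 242 241 210 223 247 246 247 246 246 246 246 246 24
[... 1836 characters left out ...]
1 231 231 232 234 237 240 243 244 226 225 225 226 226 225 226 228
 244 242 239 229 221 228 227 228 228 185]
95 [213 214 216 220 224 229 235 240 242 244 227 226 227 228 227 227 227 229
 244 242 238 229 222 228 229 228 228 202]
98 [225 222 217 215 213 212 213 214 219 224 227 228 228 228 228 228 228 229
 245 242 238 227 225 229 228 228 228 230]
101 [231 231 212 218 227 226 237 233 240 242 229 229 229 229 229 229 229 231
 225 221 221 210 216 225 228 228 229 230]
104 [231 229 182 199 203 197 238 185 224 229 229 229 230 231 230 231 175 178
 201 239 231 210 207 202 194 194 203 212]
107 [231 212 192 175 190 192 237 206 227 243 232 231 231 231 232 235 115 114
 127 243 237 222 230 229 229 229 228 224]
```

The clip stands alone on the board (crown at rows 26–52, x ≈ 0.59, y ≈ −0.31) and the tip is clear. Now setting the wedge down on the clipboard beside it.

>>> {"method": "step_arm", "body": {
  "commands": [
    [0,[-2,0,-8],[0,0,0]],
    [0,[-2,-15,-12],[0,0,0]],
    [0,[-2,-40,-12],[0,0,0]],
    [0,[-2,-60,-12],[0,0,0]],
    [0,[-2,-70,-12],[0,0,0]],
    [0,[-2,-70,-6],[0,0,0]],
    [0,[-2,-70,0],[0,0,0]],
    [0,[-2,-70,4],[0,0,0]],
    [0,[-2,-70,6],[0,0,0]],
    [0,[-2,-70,6],[0,0,0]],
    [0,[-2,-70,6],[0,0,0]]
  ]
}}

```text
time: 29.45
position: [0.4716, -0.2408, -0.0099]
tcp_rot: [-0.0, 1.0, 0.0, -0.0]
contact_force: [0.7, -0.6, -0.8]
gripper_width: 0.0236
finger_force: 55.0
```

>>> {"method": "step_arm", "body": {
  "commands": [
    [0,[0,0,1],[0,0,0]],
    [0,[0,0,1.5],[0,0,0]],
    [0,[0,0,1.5],[0,0,0]]
  ]
}}

```text
time: 29.75
position: [0.4716, -0.2404, -0.0112]
tcp_rot: [0.0, 1.0, 0.0, 0.0]
contact_force: [-0.7, -0.3, -1.6]
gripper_width: 0.0236
finger_force: 55.0
```

>>> {"method": "step_arm", "body": {
  "commands": [
    [0,[0,0,0.7],[0,0,0]],
    [0,[0,0,0.7],[0,0,0]]
  ]
}}

```text
time: 29.95
position: [0.4717, -0.2404, -0.0119]
tcp_rot: [0.0, 1.0, 0.0, 0.0]
contact_force: [-0.0, -0.2, -0.7]
gripper_width: 0.0234
finger_force: 55.0
```

>>> {"method": "step_arm", "body": {
  "commands": [
    [0,[0,0,0.5],[0,0,0]],
    [0,[0,0,0.5],[0,0,0]]
  ]
}}

```text
time: 30.15
position: [0.4717, -0.2404, -0.0122]
tcp_rot: [0.0, 1.0, 0.0, 0.0]
contact_force: [-0.8, 0.4, 2.8]
gripper_width: 0.0237
finger_force: 55.0
```

>>> {"method": "step_arm", "body": {
  "commands": [
    [0.45,[0,0,0],[0,0,0]],
    [0.45,[0,0,0],[0,0,0]],
    [0.5,[0,0,0],[0,0,0]],
    [0.5,[0,0,0],[0,0,0]],
    [0.5,[0,0,-10],[0,0,0]],
    [0.5,[0,0,-30],[0,0,0]],
    [0.5,[0,0,-60],[0,0,0]],
    [0.5,[0,0,-100],[0,0,0]],
    [0.5,[0,0,-140],[0,0,0]],
    [0.5,[0,0,-150],[0,0,0]],
    [0.5,[0,0,-150],[0,0,0]]
  ]
}}

```text
time: 31.25
position: [0.4728, -0.2411, 0.1398]
tcp_rot: [0.001, 1.0, 0.0, 0.002]
contact_force: [-0.5, 0.2, -0.3]
gripper_width: 0.0439
finger_force: 0.0
```

```bash
python3 - <<'E'
from h import *
p,r=pose();c=cam('wrist');im=snap('wrist','w15');s=sensors.read_state();print(p,s['contact_force'],s['time'])
hsv=cv2.cvtColor(im,cv2.COLOR_RGB2HSV);m=((hsv[...,0]>5)&(hsv[...,0]<20)&(hsv[...,1]>110)).astype(np.uint8)
n,l,st,ce=cv2.connectedComponentsWithStats(m)
for i in range(1,n):
    if st[i,4]>150:print(st[i],ce[i])
P=lambda x,y,z:proj('wrist',[x,y,z],c).round(0)
print('wedge handle corners exp',P(.44,-.229,.033),P(.44,-.252,.033),P(.496,-.229,.033),P(.496,-.252,.033),'tip',P(.571,-.24,.004))
print('clip exp',P(.582,-.294,.0315),P(.594,-.325,.0315))
g=cv2.cvtColor(im,cv2.COLOR_RGB2GRAY).astype(int)
u,v=P(.588,-.3095,.0315).astype(int);print(u,v)
for y in range(v-28,v+34,4):print(y,g[y,u-40:u+42:4])
E
```

```text
[ 0.47282232 -0.2410535   0.13981791] [-0.42589633  0.28632736  0.93855053] 31.3
[466   0  35  28 235] [490.42978723   6.2       ]
[592   3  45  69 995] [621.66633166  34.21306533]
[241 114  12  64 451] [246.54767184 143.4345898 ]
[ 310  206   29   65 1821] [324.33717738 237.62932455]
[470 214  10  38 162] [474.67283951 232.85802469]
[414 285  53  20 199] [446.26633166 299.63316583]
[214 343  21  65 687] [221.7147016  374.65211063]
[417 343  21  65 682] [429.07331378 374.59970674]
[ 194  408  348   36 4461] [381.31248599 430.76821341]
wedge handle corners exp [313. 272.] [340. 272.] [312. 206.] [341. 206.] tip [326. 113.]
clip exp [395.  99.] [433.  87.]
415 92
64 [246 242 243 240 235 234 240 243 242 241 243 244 246 242 246 245 184 238
 236 235 235]
68 [247 246 239 232 223 226 243 244 241 238 232 233 238 242 246 245 239 236
 237 237 239]
72 [247 247 247 243 225 234 237 229 244 243 243 245 245 245 245 240 228 225
 231 237 241]
76 [235 237 240 243 245 246 246 246 245 244 245 245 244 246 246 241 230 226
 237 238 239]
80 [244 247 235 243 244 241 241 236 235 238 241 243 241 245 244 241 18
[... 316 characters left out ...]
9 233 238 245 245 244 245 245 243 248 229 231 234
 238 241 245]
100 [229 241 240 241 211 244 219 226 198 159 124  96  95 231 234 233 231 226
 221 226 237]
104 [229 233 224 224 230 241 247 247 247 247 247 244 228 235 233 201 185 234
 238 241 245]
108 [236 224 200 197 221 234 238 247 245 240 228 225 219 231 234 234 234 236
 239 242 245]
112 [236 236 233 217 230 219 241 247 247 247 247 241 231 233 233 228 215 222
 231 242 245]
116 [214 210 224 234 243 247 248 247 248 247 246 240 233 234 233 193 182 241
 243 245 245]
120 [237 221 236 236 230 244 243 238 233 233 240 236 234 234 234 236 234 243
 245 246 247]
124 [237 218 215 229 223 239 248 247 248 248 246 236 235 230 221 219 229 240
 246 247 247]
```

The wedge handle is exactly where it was put (rows 206–271), the clip still stands on the clipboard at about (415,92), and the arm is clear. Handing in.

```bash
python3 -c "
from plant import order
print(order.close_job())"
```

```text
the job is handed in; nothing more can be done
None
```

The clip was worked off the shaft with the wedge and now stands upright on the clipboard with the wedge flat beside it, handed in at about 31 s; sampled forces during the work at the shaft stayed under about 9 N, but my first grasp slipped off the handle, pressed on the wedge with about 44 N, and shifted it a few millimetres.

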